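# Wind a radio module into its test dock

## Task

Fit the loose hand crank all the way down onto the square shaft of the docking fixture, then wind it clockwise (seen from above) by its black grip until the module's carriage is fully home against its stop. Stop as soon as you feel the stop: do not press, twist or force the mechanism hard. Let go, leaving the crank on the shaft, and leave the other things on the bench alone.

Things in the scene. Friction and masses are not known exactly. Their poses are not given: they have to be found in the camera images.
- crank: Loose dark steel hand crank lying flat on the bench. Origin: centre of the hub's underside; z up; arm along +x. Hub: square block 34 x 34 mm, 40 mm tall, flats square to x and y. Underside: square blind hole 19.8 mm wide, sides parallel to the flats, 30 mm deep, mouth bevelled 1.5 mm. Arm: bar 18 mm wide, 10 mm thick, at the bottom, to x = 74 mm. About 0.25 kg.
- hub_top (a point): Centre of the hub's flat top, 40 mm above the crank's underside. The hub is the part to hold, across two oppopoint flats, for carrying and fitting.
- grip_mid (a point): Middle of the crank's black grip, at crank x = 60 mm, 35 mm above its underside. Upright cylinder, diameter 18 mm, from 12 to 58 mm above the underside, turning freely on its pin: a gripper that keeps its heading can lead it round in circles.
- fixture: Docking fixture, fixed to the bench. Origin at bench level under the shaft axis; z up; slide along +x. Base plate x = -60 to 210 mm, 100 mm wide, 10 mm thick; grey gearbox 80 x 76 mm round the origin, top at 60 mm, with a 36 mm round collar up to 70 mm; white module on a carriage, 82 mm wide, top 55 mm; black dock, top 60 mm. All lies below the seated crank's sweep.
- shaft_seat (a point): Centre of the collar's top on the shaft axis, 70 mm above the bench, where the fully fitted crank's underside rests. Fixed: it does not turn with the shaft. The shaft takes 0.2 Nm to turn at first (3.5 N at the grip), about 0.3 Nm near the end (5 N), and stays where left. At home it meets a firm stop; the drive is not made for more than about 1.2 Nm (20 N at the grip).
- shaft_tip (a point): Tip of the steel shaft, 98 mm above the bench: a round pilot, diameter 12 mm, 8 mm tall, above an 18 mm square, 20 mm tall. Fixed point: the square's turn differs each time, is not in this reading and must be felt or seen; it repeats every 90 degrees. The crank drops on only within about 6 degrees of it, else it stops about 20 mm above the seat.
- module_nose (a point): Tip plane of the two brass connectors on the carriage's white module, 42 mm above the bench, on the centre line. Moves with the carriage along the fixture's +x, 10 mm for each clockwise turn; in the fixture's frame x = 134 to 139 mm at the start: 2 to 2.4 turns remain.
- dock (a point): Fixed point in front of the black dock block where module_nose lies when the carriage is fully home against its stop (x = 158.5 mm in the fixture's frame, 42 mm above the bench).
- spare_module: Bystander: white metal module box 90 x 60 x 24 mm, loose; origin at the centre of its underside.
- screwdriver: Bystander: screwdriver with black handle lying on the bench.
- mug: Bystander: white mug, 80 mm across, 92 mm tall; origin at the centre of its underside.
- jar: Bystander: clear jar with a steel cap, 60 mm across, 75 mm tall; origin at the centre of its underside.
There are look-alikes about, which are no part of the job. There is more than one size of the crank; the one meant has the size given above.

How it is judged:
By the outcome, as a careful person would: the job done as asked, in the order asked, and still so for the second after the job is handed in, with the robot touching nothing.
It also fails if it takes over 72 s, if anything falls off the work surface, if the arm or the gripper's body presses on something with over 40 N, if the wrist force passes 120 N, or if a joint passes its speed limit or range.

## Robot

A 6-joint arm with a two-finger parallel gripper is mounted at the origin on the work surface. World frame = base frame: x ahead of the robot, y to its left, z up, the work surface at z = 0. Lengths are in m, angles in rad, forces in N, time in s.
With the tool pointing down it reaches from about 0.35 to 0.775 m from the base axis. Payload 7.3 kg.
Tool frame: the origin (TCP) lies at the centre of the arm's flange, where the gripper is bolted on; the fingertips stand 178 mm ahead of it and the grasp point (between the pads) lies 159 mm ahead of it (tip_extent is the distance from the TCP to the fingertips, in m); z points along the fingers, y is the line along which they close (so a half turn about z gives the same grasp; the last joint's range is limited). The gripper opens to 92 mm and grips with 3 to 60 N. Pads are 19 mm wide; open, the fingers measure 130 mm over their backs; the gripper's body (75 mm by 190 mm) begins 47 mm behind the grasp point.
Start: joints at [-1.395, 0.342, 1.524, -0, 1.275, -0.146], TCP at [0.166, -0.498, 0.405] pointing down, gripper open.
Joint ranges: [-2.53, 2.53], [-0.77, 2.02], [0.04, 2.7], [-1, 4.14], [0.28, 2.66], [-3.11, 3.11]. Speed limits (rad/s): [2.57, 2.57, 3.14, 3.14, 3.14, 3.14].

## Interface

Orientations are given as [roll, pitch, yaw] about the fixed x, y, z axes, in that order (R = Rz(yaw) Ry(pitch) Rx(roll)).
In Python, from cell import * gives the robot as it stands.
- The arm moves only by the tool arm_command, never from a script. Its arguments are lists of equal length, an entry for each row: "xyz": the shift along the world's x, y, z in mm, a list of three; "spin": the turn about the world's z in degrees. In form: {"xyz": [[tx, ty, tz], ...], "spin": [spin, ...]}. A call has 1 to 20 rows; each row shifts and turns the commanded pose from where the row before left it; what a row does not reach is not made up. A row lasts 1/10 s, in which the tool goes at most 50 mm and 8.59 degrees, less where a joint would pass 70% of its speed; a pose out of reach is approached as far as the arm can. A call with a gripper value outside its range is refused whole. "jaw" is the opening, from -1 (shut) to 1 (fully open), set as the call begins (left out, the last holds). The fingers move at their own pace and stop on an object; "squeeze" is the grip in N (left out, the last holds). Time passes only in rows, so rows that do not move let the fingers close. It gives the time, the measured TCP pose, the force, the opening and the grip force at its end, in the units of the state.
- observe(): the state, without advancing time (a new reading comes with each control period).
- read_camera(name): name is "side" or "top"; returns a dict with "img" (420x560x3 uint8, red, green, blue), "depth" (420x560 float32, m along the optical axis (not along the pixel's ray), 0 where there is no reading), "fx", "fy", "cx", "cy" (pixels), "world_from_camera" (4x4, takes a point from camera to world coordinates). Camera axes: x right, y up, looking along -z (the intrinsics and any distortion apply to the point x, -y, -z); pixel columns grow to the right and rows downward; lengths in m; the calibration is good to about 2 mm. A picture is of the moment at which its call begins.
- hand_in(): hands the job in; it is judged then, once.
The state is a dict: "time": time; "qpos": joint angles; "qvel": joint speeds; "joint_efforts": joint torques, N m; "tool_pos": TCP position; "tool_rot": TCP orientation; "contact_force": force on the tool from outside, world axes, zero at the start; "torque": the same for the moment, N m; "opening": finger opening in m; "grip_force": force on a finger pad.
Only numpy, scipy, OpenCV 4.12 (cv2) and the standard library are available. Lean on these libraries where they do the work, as an engineer would, in place of code of your own. Each camera call takes 0.05 s, during which the arm holds its last target. There are 200 camera calls.

## Working session

There is one attempt and no reset: what is moved stays moved. The work goes in short steps, Python scripts to look and compute and a tool call to move; the robot and the scene stay as the last step left them, time stands still between calls to the robot, and variables do not carry over. Pictures are saved under pics/ and viewed, at most 10 in all, crops included, and the job is handed in when it is done.

Besides the shell and the picture viewer there is one more tool, called as a command line: name --pt "numbers of a row" for each row, then --argument value for the rest. arm_command: Moves the arm, as the interface text tells. Its arguments: {"type":"object","properties":{"xyz":{"type":"array","items":{"type":"array","items":{"type":"number"}}},"spin":{"type":"array","items":{"type":"number"}},"jaw":{"type":"number"},"squeeze":{"type":"number"}},"required":["xyz","spin"]}

```bash
mkdir -p pics; cat > h.py <<'E'
from cell import *
import numpy as np, cv2
def snap(n):
    c=read_camera(n); return c
def save(c,f,box=None,s=1):
    im=c["img"]
    if box: im=im[box[1]:box[3],box[0]:box[2]]
    cv2.imwrite(f,cv2.resize(im[:,:,::-1],None,fx=s,fy=s,interpolation=cv2.INTER_CUBIC))
def ray(c,u,v):
    T=c["world_from_camera"]; d=np.array([(u-c["cx"])/c["fx"],-(v-c["cy"])/c["fy"],-1.])
    return T[:3,3],T[:3,:3]@d
def onz(c,u,v,z):
    o,d=ray(c,u,v); return o+d*(z-o[2])/d[2]
def dep(c,u,v):
    o,d=ray(c,u,v); return o+d*c["depth"][int(v),int(u)]
def pix(c,p):
    T=c["world_from_camera"]; q=T[:3,:3].T@(np.array(p)-T[:3,3]); return c["cx"]-c["fx"]*q[0]/q[2], c["cy"]+c["fy"]*q[1]/q[2]
E
python3 - <<'E'
from h import *
for n in("top","side"):
    c=snap(n); save(c,f"pics/{n}0.png",None,1.42); print(n,{k:c[k] for k in c if k not in("img","depth")})
    np.savez(f"{n}0.npz",**c)
print(observe())
E
```

```text
top {'fx': 450.0347559058983, 'fy': 450.0347559058983, 'cx': 278.3109294640097, 'cy': 212.946503677657, 'world_from_camera': array([[ 0.01554847,  0.99396683, -0.10857343,  0.41507891],
       [-0.99986736,  0.01492983, -0.0065085 ,  0.00231547],
       [-0.00484825,  0.10866023,  0.99406713,  1.35354403],
       [ 0.        ,  0.        ,  0.        ,  1.        ]])}
side {'fx': 393.2384248257, 'fy': 393.2384248257, 'cx': 272.80079167445246, 'cy': 208.20074150555538, 'world_from_camera': array([[ 0.95517936,  0.22317383, -0.19448864,  0.36145643],
       [-0.29557969,  0.68288418, -0.66805827, -0.71803222],
       [-0.01627991,  0.69560236,  0.71824252,  0.82323008],
       [ 0.        ,  0.        ,  0.        ,  1.        ]])}
{'time': 0.1, 'qpos': array([-1.39502931e+00,  3.42664120e-01,  1.52491032e+00,  2.25592205e-05,
        1.27535184e+00, -1.46005023e-01]), 'qvel': array([ 3.05148387e-04, -2.17441625e-03, -2.15250609e-03,  4.37854284e-04,
        1.03594103e-03, -1.99606182e-06]), 'joint_efforts': array([ 1.64430250e-03, -4.32003272e+01, -2.44695854e+01,  7.18610385e-02,
        5.25774679e-02, -5.61331785e-05]), 'tool_pos': array([ 0.16603275, -0.49794078,  0.40411243]), 'tool_rot': array([-3.14027636e+00, -2.15368408e-04,  3.21765312e-01]), 'contact_force': array([-0.94859969,  0.32413771, -0.02046524]), 'torque': array([ 0.03032432, -0.07300234,  0.00489023]), 'grip_force': 0.0, 'opening': 0.09170350172724928}
```

View pics/top0.png

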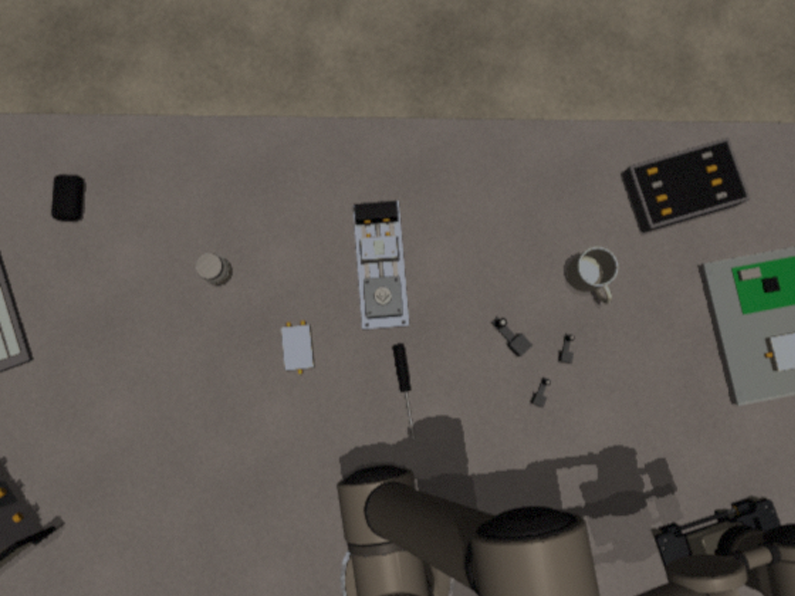

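View pics/side0.png

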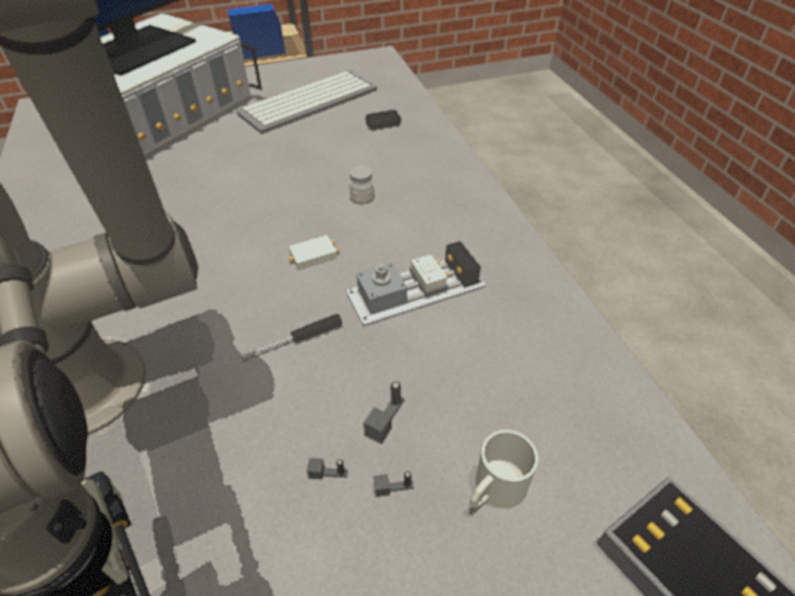

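The large crank has its hub at about (519,343) in the top view and its grip at (500,322), next to two small look-alikes. The fixture's shaft is at about (383,296), with the slide pointing up the image (world +x).

```bash
python3 - <<'E'
from h import *
t=dict(np.load("top0.npz")); s=dict(np.load("side0.npz"))
a=cv2.resize(t["img"][215:265,335:385],None,fx=8,fy=8,interpolation=cv2.INTER_CUBIC)
b=cv2.resize(t["img"][185:235,245:295],None,fx=8,fy=8,interpolation=cv2.INTER_CUBIC)
cv2.imwrite("pics/crop1.png",np.hstack([a,b])[:,:,::-1])
im=t["img"]; g=im.max(2)
print(g[215:265:3,340:385:3]); 
print(np.round((1.0*dep(t,365,243)[2]),3))
for n,c,(x0,y0,x1,y1) in(("crank",t,(340,218,380,256)),):
    for th in(50,60,70):
        m=np.zeros(g.shape,np.uint8); m[y0:y1,x0:x1]=(g[y0:y1,x0:x1]<th)
        k,l,st,ce=cv2.connectedComponentsWithStats(m); print(th,st[1:],ce[1:])
# height map by depth
H=np.zeros(g.shape);
vv,uu=np.mgrid[:420,:560]; T=t["world_from_camera"]
P=np.stack([(uu-t["cx"])/t["fx"],-(vv-t["cy"])/t["fy"],-np.ones(uu.shape)],-1)*t["depth"][...,None]@T[:3,:3].T+T[:3,3]
np.set_printoptions(linewidth=250)
print((P[220:254:2,344:378:2,2]*1000).round().astype(int))
hub=(P[...,2]>.03)&(P[...,2]<.046)&(uu>340)&(uu<378)&(vv>230)&(vv<254)
print(P[hub].mean(0),hub.sum(),cv2.minAreaRect((P[hub][:,:2]*1000).astype(np.float32)))
gr=(P[...,2]>.048)&(uu>340)&(uu<378)&(vv>215)&(vv<245); print(P[gr].mean(0),gr.sum())
print((P[192:226:2,254:288:2,2]*1000).round().astype(int))
E
```

```text
[[105 104 103 102 103 104 104 103 104 105 107 106 109 110 104]
 [104 107 104 104 105 103 106 106 107 106 109 108 106 106 107]
 [103 106 105 104 102 103 103 104 106 105 104 104 106 103 108]
 [106 106 102  52  68  69 106 104 108 109 104 106 109 105 105]
 [104 106  56   8  66 101 103 106 107 104 103 104 104 105 106]
 [104 105 102  42  26  55  96 106 105 106 108 105 103 102 102]
 [104 105 106 100  57  63  67  99 105 103 105 104 102 103 104]
 [106 108 107 103 102  57  66  62  38  62 100 104 105 105 102]
 [108 108 103 108 108 100  52  36  62  63  63 104 105 100 103]
 [106 105 104 107 109 102  24  61  63  63  63  68 102 105 108]
 [107 105 107 108 107 107  72  36  65  65  66  95 102 104 104]
 [105 108 107 105 106 110 106  64  35  66  95 106 104 104 103]
 [109 110 109 108 106 108 107 103  83  96 103 104 104 101 106]
 [105 105 110 109 108 106 107 106 104 105 104 102 102 103 103]
 [109 108 110 105 110 107 102 108 105 102 108 102 103 105 105]
 [106 106 107 104 107 105 109 106 105 105 103 101 104 103 104]
 [108 107 106 109 109 108 106 104 107 106 105 104 102 103 109]]
0.046
50 [[347 225   9   7  
[... 2785 characters left out ...]
14    8   59   62   60   75   69   85   90   70   73   63   62   60   60    8   11]
 [  10   14   65   64   60   62   71   68   68   73   58   62   61   61 1354    8   11]
 [   9    8   57   62   63   66   54   60   63   65   64   60   64   63   61    8    9]
 [  12   14   61   61   64   59   59   60   60   63   60   57   62   60   55   12   13]
 [   9   14   60   60   57   63   58   63   57   64   61   62   63   63   61   13   15]
 [  13   11   62   64   58   59   59   61   59   60   62   57   62   63   59   16   16]
 [   3   12   60   62   59   57   55   52   49   40   33   29   23   18   10    9   12]
 [   0   12   10    8   12   12   12   12   16   19   12    9   15   11   11   12   14]]
```

View pics/crop1.png

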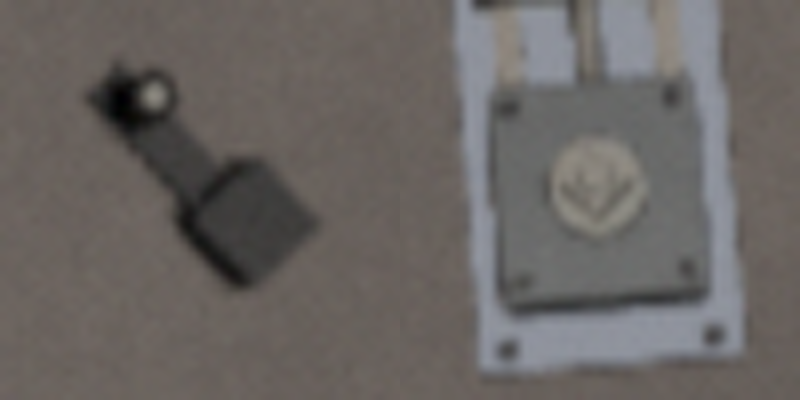

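The left crop shows the big crank: hub 34 mm, about 43° yaw, top at 40 mm, matching the given size. The right crop shows the shaft, with a V-shaped square edge at about 45°. Next I'll compute the exact values.

```bash
python3 - <<'E'
from h import *
t=dict(np.load("top0.npz")); s=dict(np.load("side0.npz"))
def cloud(c):
    vv,uu=np.mgrid[:420,:560]; T=c["world_from_camera"]
    return np.stack([(uu-c["cx"])/c["fx"],-(vv-c["cy"])/c["fy"],-np.ones(uu.shape)],-1)*c["depth"][...,None]@T[:3,:3].T+T[:3,3]
for n,c in(("top",t),("side",s)):
    P=cloud(c); z=P[...,2]; x=P[...,0]; y=P[...,1]
    near=lambda a,b,r:(np.hypot(x-a,y-b)<r)
    hub=(z>.034)&(z<.047)&near(.478,-.248,.028)
    if hub.sum()>9: print(n,"hub",P[hub].mean(0),cv2.minAreaRect((P[hub][:,:2]*1000).astype(np.float32)),hub.sum())
    gr=(z>.051)&(z<.07)&near(.519,-.209,.03); 
    if gr.sum(): print("grip",P[gr].mean(0),gr.sum())
    gb=(z>.054)&(z<.066)&(x<.60)&(x>.45)&near(.53,0.02,.12)
    c0=onz(t,597/8+0,0,0) 
    print("gearbox+",cv2.minAreaRect((P[gb&(x<onz(t,270,193,.06)[0])][:,:2]*1000).astype(np.float32)))
    tip=(z>.093)&(z<.105)&(near(.53,0.02,.1)); print("tip",np.median(P[tip],0),tip.sum())
    col=(z>.066)&(z<.076)&near(*np.median(P[tip],0)[:2],.03); print("col",(P[col].min(0)+P[col].max(0))/2,P[col].mean(0),col.sum())
E
python3 - <<'E'
import sys; sys.path.insert(0,'.')
from h import *
t=dict(np.load("top0.npz")); s=dict(np.load("side0.npz"))
u0,v0=245+(597-400)/8-.5,185+186/8-.5; print("collar centre",onz(t,u0,v0,.07))
a=cv2.resize(t["img"][196:220,258:282],None,fx=16,fy=16,interpolation=cv2.INTER_CUBIC)
q=np.array(pix(s,onz(t,u0,v0,.08))).astype(int); print(q)
b=cv2.resize(s["img"][q[1]-12:q[1]+12,q[0]-12:q[0]+12],None,fx=16,fy=16,interpolation=cv2.INTER_CUBIC)
cv2.imwrite("pics/crop2.png",np.clip(np.hstack([a,b])[:,:,::-1]*1.5,0,255))
# base plate outline by colour (bluish white)
im=t["img"].astype(int); m=((im[...,2]-im[...,0]>8)&(im[...,2]>110)).astype(np.uint8); m[:,:240]=0;m[:,300:]=0;m[:130]=0;m[240:]=0
pts=np.argwhere(m)[:,::-1]; W=np.array([onz(t,u,v,.01)[:2]*1000 for u,v in pts]).astype(np.float32); print("plate",cv2.minAreaRect(W),len(pts))
E
```

```text
top hub [ 0.47781721 -0.24799867  0.04104762] ((477.9884338378906, -248.06716918945312), (34.11279296875, 35.15940856933594), 42.367576599121094) 145
grip [ 0.52103273 -0.20661537  0.05972323] 29
gearbox+ ((566.6478271484375, 36.398223876953125), (71.51835632324219, 75.82770538330078), 5.140372276306152)
tip [0.56915658 0.03692694 0.09886854] 19
col [0.56975131 0.03490101 0.07092929] [0.56942821 0.03571813 0.070888  ] 78
side hub [ 0.47486535 -0.24876683  0.03923804] ((475.6527099609375, -247.7068634033203), (36.783653259277344, 34.72726058959961), 42.6571044921875) 219
grip [ 0.51879235 -0.20859558  0.05672332] 47
gearbox+ ((564.6444702148438, 35.39738464355469), (72.80305480957031, 79.20650482177734), 4.003748416900635)
tip [0.56764883 0.03648596 0.09750686] 14
col [0.56779145 0.03555105 0.07089853] [0.56655275 0.03031378 0.06989992] 68
collar centre [0.56988989 0.03734162 0.07      ]
[268 191]
plate ((641.837158203125, 44.26591491699219), (261.8825378417969, 97.99217987060547), 5.605390548706055) 971[ WARN:0@0.095] global loadsave.cpp:1063 imwrite_ Unsupported depth image for selected encoder is fallbacked to CV_8U.
```

View pics/crop2.png

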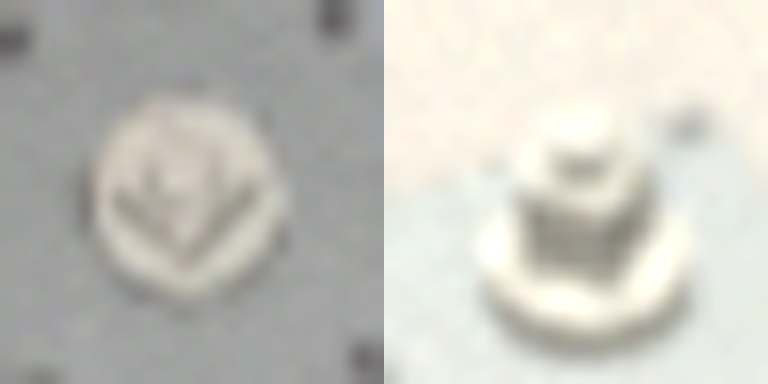

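The V edges put the shaft square at about 46° world yaw. The crank lies at about 43°, and the shift from hub to shaft is about (+92, +285) mm, the same in both cameras. Moving above the hub now.

arm_command --pt "26 21 -5" --pt "26 21 -5" --pt "26 21 -5" --pt "26 21 -10" --pt "26 21 -10" --pt "26 21 -10" --pt "26 21 -10" --pt "26 21 -10" --pt "26 21 -10" --pt "26 21 -10" --pt "26 20 -10" --pt "25 20 -10" --pt "0 0 0" --pt "0 0 0" --spin '[2,2,2,2,2,2,2,2,2,2,2,2.4,0,0]' --jaw 0.6

```text
time: 1.5
tool_pos: [0.4771, -0.2476, 0.2992]
tool_rot: [-3.14, 0.001, 0.749]
contact_force: [0.4, 0.5, -0.1]
opening: 0.0734
grip_force: 0.0
```

arm_command --pt "0 0 -20" --pt "0 0 -20" --pt "0 0 -20" --pt "0 0 -20" --pt "0 0 -15" --pt "0 0 -10" --pt "0 0 -7" --pt "0 0 0" --pt "0 0 0" --spin '[0,0,0,0,0,0,0,0,0]'

```text
time: 2.4
tool_pos: [0.4771, -0.2484, 0.1883]
tool_rot: [3.141, -0.0, 0.747]
contact_force: [0.0, 0.9, 0.0]
opening: 0.0732
grip_force: 0.0
```

arm_command --pt "0 0 0" --pt "0 0 0" --pt "0 0 0" --pt "0 0 0" --pt "0 0 0" --pt "0 0 0" --pt "0 0 0" --pt "0 0 0" --spin '[0,0,0,0,0,0,0,0]' --jaw -1 --squeeze 35

```text
time: 3.2
tool_pos: [0.4771, -0.248, 0.1878]
tool_rot: [3.142, -0.0, 0.748]
contact_force: [0.2, 0.4, 1.8]
opening: 0.0339
grip_force: 35.0
```

arm_command --pt "0 0 10" --pt "0 0 25" --pt "0 0 35" --pt "0 0 30" --pt "5 14 30" --pt "8 25 0" --pt "9 28 0" --pt "9 28 0" --pt "9 28 0" --pt "9 28 0" --pt "9 28 0" --pt "9 28 0" --pt "9 28 0" --pt "9 27 0" --pt "7 23 0" --pt "5 15 0" --pt "4 12 0" --pt "0 0 0" --pt "0 0 0" --pt "0 0 0" --spin '[0,0,0,0,1,1,1,0,0,0,0,0,0,0,0,0,0,0,0,0]'

```text
time: 5.2
tool_pos: [0.5779, 0.063, 0.3177]
tool_rot: [3.142, 0.001, 0.799]
contact_force: [0.5, 0.2, -2.1]
opening: 0.0343
grip_force: 35.0
```

```bash
python3 - <<'E'
from h import *
o=observe(); print(o["tool_pos"],o["tool_rot"][2]*57.3,o["contact_force"])
def cloud(c):
    vv,uu=np.mgrid[:420,:560]; T=c["world_from_camera"]
    return np.stack([(uu-c["cx"])/c["fx"],-(vv-c["cy"])/c["fy"],-np.ones(uu.shape)],-1)*c["depth"][...,None]@T[:3,:3].T+T[:3,3]
c=snap("side"); save(c,"pics/s1.png",(200,120,360,240),5)
E
```

```text
[0.5779209  0.06300968 0.31770516] 45.78215817880234 [ 0.4570429   0.23297076 -2.12047415]
```

View pics/s1.png

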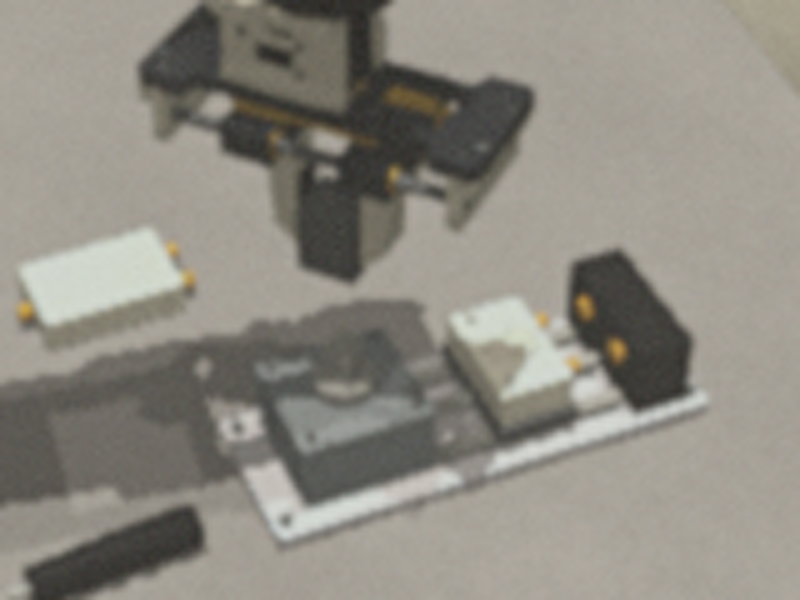

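The crank is held by its hub, clear above the fixture. I overshot in y, so I'll correct by (-9, -26.5) mm and then descend gently.

arm_command --pt "-3 -9 0" --pt "-3 -9 0" --pt "-3 -8.5 0" --pt "0 0 -10" --pt "0 0 -10" --pt "0 0 -5" --pt "0 0 -3" --pt "0 0 0" --pt "0 0 0" --spin '[0,0,0,0,0,0,0,0,0]'

```text
time: 6.15
tool_pos: [0.5692, 0.0377, 0.2898]
tool_rot: [3.141, -0.0, 0.8]
contact_force: [0.7, -0.0, -1.6]
opening: 0.0341
grip_force: 35.0
```

arm_command --pt "0 0 -3" --pt "0 0 -3" --pt "0 0 -3" --pt "0 0 -2" --pt "0 0 0" --spin '[0,0,0,0,0]'

```text
time: 6.65
tool_pos: [0.569, 0.0375, 0.2783]
tool_rot: [-3.141, 0.001, 0.8]
contact_force: [-0.4, 0.7, -3.0]
opening: 0.0339
grip_force: 35.0
```

arm_command --pt "0 -0.6 -1" --pt "0 0 -1" --pt "0 0 -1" --pt "0 0 0" --spin '[0,0,0,0]'

```text
time: 7.05
tool_pos: [0.5695, 0.0369, 0.276]
tool_rot: [3.14, -0.001, 0.8]
contact_force: [2.2, 1.8, -0.8]
opening: 0.0338
grip_force: 35.0
```

arm_command --pt "0 0 -1" --pt "0 0 -1" --pt "0 0 0" --spin '[0,0,0]'

```text
time: 7.35
tool_pos: [0.5695, 0.037, 0.2738]
tool_rot: [3.141, -0.001, 0.8]
contact_force: [4.9, 1.9, -1.3]
opening: 0.0337
grip_force: 35.0
```

The underside is below the square's top, so it is entering. I'll ease the sideways force and go on down.

arm_command --pt "0.6 0.2 -1" --pt "0 0 -2" --pt "0 0 -2" --pt "0 0 0" --spin '[0,0,0,0]'

```text
time: 7.75
tool_pos: [0.5698, 0.0371, 0.2685]
tool_rot: [3.141, -0.0, 0.8]
contact_force: [4.6, 1.9, -1.5]
opening: 0.0337
grip_force: 35.0
```

arm_command --pt "0.5 0.2 -2" --pt "0 0 -2" --pt "0 0 -2" --pt "0 0 -2" --pt "0 0 -1" --pt "0 0 0" --spin '[0,0,0,0,0,0]'

```text
time: 8.35
tool_pos: [0.5701, 0.0372, 0.2594]
tool_rot: [-3.141, 0.0, 0.8]
contact_force: [2.5, -0.4, -2.1]
opening: 0.0337
grip_force: 35.0
```

```bash
python3 -c "
from h import *
o=observe(); print(o['tool_pos'],o['torque'],o['contact_force'])"
```

```text
[0.57009825 0.03717373 0.25943487] [ 0.06277541 -0.53000851  0.04358693] [ 2.53856459 -0.38625901 -2.06541404]
```

arm_command --pt "0.2 0 -0.8" --pt "0 0 -0.7" --pt "0 0 0" --spin '[0,0,0]'

```text
time: 8.65
tool_pos: [0.5702, 0.0372, 0.258]
tool_rot: [-3.141, 0.001, 0.8]
contact_force: [2.0, 0.2, -1.4]
opening: 0.034
grip_force: 35.0
```

arm_command --pt "0 0 -0.5" --pt "0 0 -0.5" --pt "0 0 0" --spin '[0,0,0]'

```text
time: 8.95
tool_pos: [0.5702, 0.0372, 0.2578]
tool_rot: [3.142, 0.0, 0.8]
contact_force: [-1.8, -0.4, 5.1]
opening: 0.0339
grip_force: 35.0
```

Seated: the underside is at 70 mm and it took 5 N upward. Releasing and going up.

arm_command --pt "0 0 0.5" --pt "0 0 0" --pt "0 0 0" --pt "0 0 0" --pt "0 0 5" --pt "0 0 15" --pt "0 0 25" --pt "0 0 20" --pt "0 0 0" --pt "0 0 0" --spin '[0,0,0,0,0,0,0,0,0,0]' --jaw 0.4

```text
time: 9.95
tool_pos: [0.5702, 0.0373, 0.3228]
tool_rot: [3.141, -0.0, 0.8]
contact_force: [0.2, -0.4, -1.4]
opening: 0.0643
grip_force: 0.0
```

```bash
python3 - <<'E'
from h import *
def cloud(c):
    vv,uu=np.mgrid[:420,:560]; T=c["world_from_camera"]
    return np.stack([(uu-c["cx"])/c["fx"],-(vv-c["cy"])/c["fy"],-np.ones(uu.shape)],-1)*c["depth"][...,None]@T[:3,:3].T+T[:3,3]
for n in("top","side"):
    c=snap(n); P=cloud(c); z=P[...,2]
    np.savez(n+"1.npz",**c)
    r=np.hypot(P[...,0]-.612,P[...,1]-.080); g=(r<.02)&(z>.118)&(z<.134); print(n,"grip",g.sum(),P[g].mean(0) if g.any() else 0)
    r=np.hypot(P[...,0]-.570,P[...,1]-.037); g=(r<.03)&(z>.1)&(z<.118); print(n,"hub",g.sum(),P[g].mean(0) if g.any() else 0)
    save(c,f"pics/{n}2.png",(200,110,360,230),5)
print(observe()["tool_pos"])
E
```

```text
top grip 0 0
top hub 0 0
side grip 7 [0.60387046 0.07942831 0.12286193]
side hub 155 [0.56805597 0.03409857 0.10838769]
[0.5700061  0.03727268 0.32170057]
```

View pics/side2.png

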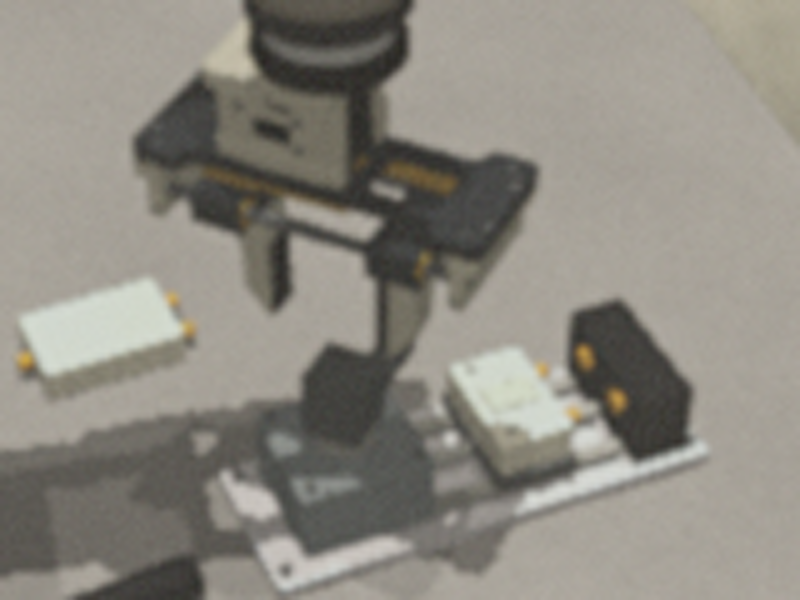

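The crank is seated on the collar, with its hub at 110 mm. Moving to the grip at axis + 60 mm along 45.8°.

arm_command --pt "20 20 0" --pt "22 23 0" --pt "0 0 0" --pt "0 0 -15" --pt "0 0 -20" --pt "0 0 -10" --pt "0 0 -5" --pt "0 0 0" --pt "0 0 0" --spin '[0,0,0,0,0,0,0,0,0]'

```text
time: 10.95
tool_pos: [0.6125, 0.0801, 0.2733]
tool_rot: [3.141, -0.001, 0.8]
contact_force: [-0.6, 0.3, 0.4]
opening: 0.0643
grip_force: 0.0
```

arm_command --pt "0 0 0" --pt "0 0 0" --pt "0 0 0" --pt "0 0 0" --pt "0 0 0" --pt "0 0 0" --pt "0 0 0" --pt "0 0 0" --spin '[0,0,0,0,0,0,0,0]' --jaw -1 --squeeze 15

```text
time: 11.75
tool_pos: [0.6124, 0.0802, 0.2728]
tool_rot: [3.142, 0.0, 0.8]
contact_force: [0.3, 0.9, 0.3]
opening: 0.0176
grip_force: 15.0
```

```bash
python3 - <<'E'
from h import *
o=observe(); print(o["tool_pos"],o["contact_force"])
# waypoints: 8deg steps clockwise
a=np.radians(45.8-9*np.arange(0,41)); p=60*np.c_[np.cos(a),np.sin(a)]
print([[float(x),float(y),0] for x,y in np.diff(np.round(p,1),axis=0).round(1)])
E
```

```text
[0.61237158 0.08024816 0.27275013] [0.25422847 0.9223877  0.2599218 ]
[[6.2, -7.1, 0], [5.1, -7.9, 0], [3.7, -8.7, 0], [2.3, -9.1, 0], [0.9, -9.4, 0], [-0.6, -9.4, 0], [-2.1, -9.1, 0], [-3.5, -8.8, 0], [-4.8, -8.1, 0], [-6.0, -7.2, 0], [-7.1, -6.2, 0], [-7.9, -5.1, 0], [-8.7, -3.7, 0], [-9.1, -2.3, 0], [-9.4, -0.9, 0], [-9.4, 0.6, 0], [-9.1, 2.1, 0], [-8.8, 3.5, 0], [-8.1, 4.8, 0], [-7.2, 6.0, 0], [-6.2, 7.1, 0], [-5.1, 7.9, 0], [-3.7, 8.7, 0], [-2.3, 9.1, 0], [-0.9, 9.4, 0], [0.6, 9.4, 0], [2.1, 9.1, 0], [3.5, 8.8, 0], [4.8, 8.1, 0], [6.0, 7.2, 0], [7.1, 6.2, 0], [7.9, 5.1, 0], [8.7, 3.7, 0], [9.1, 2.3, 0], [9.4, 0.9, 0], [9.4, -0.6, 0], [9.1, -2.1, 0], [8.8, -3.5, 0], [8.1, -4.8, 0], [7.2, -6.0, 0]]
```

arm_command --pt "3 -3.5 0" --pt "3.2 -3.6 0" --pt "5.1 -7.9 0" --pt "3.7 -8.7 0" --pt "2.3 -9.1 0" --pt "0 0 0" --spin '[0,0,0,0,0,0]'

```text
time: 12.35
tool_pos: [0.63, 0.046, 0.2727]
tool_rot: [3.141, 0.0, 0.799]
contact_force: [-0.3, 0.8, 2.1]
opening: 0.0179
grip_force: 15.0
```

arm_command --pt "0.9 -9.4 0" --pt "-0.6 -9.4 0" --pt "-2.1 -9.1 0" --pt "-3.5 -8.8 0" --pt "-4.8 -8.1 0" --pt "-6.0 -7.2 0" --pt "-7.1 -6.2 0" --pt "-7.9 -5.1 0" --pt "-8.7 -3.7 0" --pt "-9.1 -2.3 0" --spin '[0,0,0,0,0,0,0,0,0,0]'

```text
time: 13.35
tool_pos: [0.5805, -0.0228, 0.2732]
tool_rot: [3.139, -0.0, 0.8]
contact_force: [3.8, -0.0, 3.1]
opening: 0.0175
grip_force: 15.0
```

```bash
python3 - <<'E'
from h import *
o=observe(); print(o["tool_pos"],o["contact_force"],o["opening"])
c=snap("side"); save(c,"pics/s3.png",(200,110,360,230),5)
E
```

```text
[ 0.58047308 -0.0227644   0.27317185] [ 3.76042283 -0.03387117  3.05632229] 0.0175274534406004
```

View pics/s3.png

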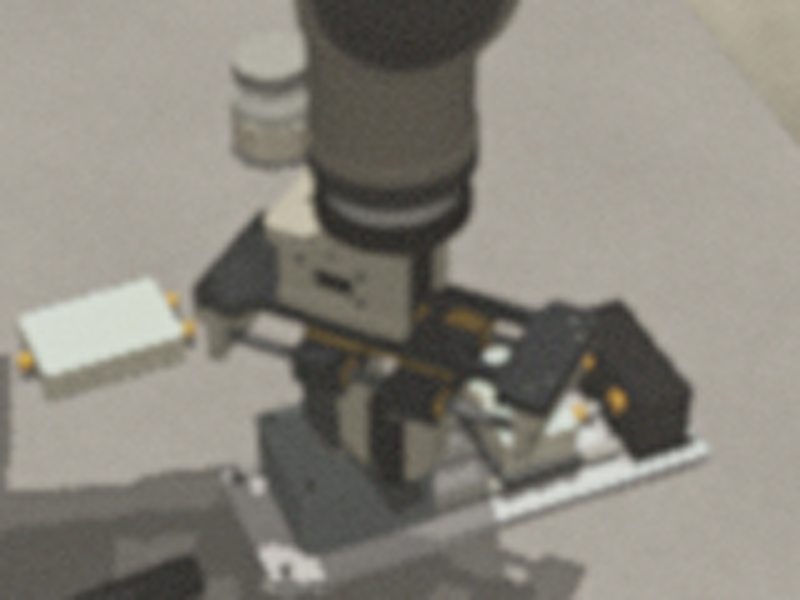

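The fingers hold the grip on the near side of the gearbox. The 3.8 N opposing force matches the shaft's drag, so I'll keep winding.

arm_command --pt "-9.4 -0.9 0" --pt "-9.4 0.6 0" --pt "-9.1 2.1 0" --pt "-8.8 3.5 0" --pt "-8.1 4.8 0" --pt "-7.2 6.0 0" --pt "-6.2 7.1 0" --pt "-5.1 7.9 0" --pt "-3.7 8.7 0" --pt "-2.3 9.1 0" --pt "-0.9 9.4 0" --pt "0.6 9.4 0" --pt "2.1 9.1 0" --pt "3.5 8.8 0" --pt "4.8 8.1 0" --pt "6.0 7.2 0" --pt "7.1 6.2 0" --pt "7.9 5.1 0" --pt "8.7 3.7 0" --pt "9.1 2.3 0" --spin '[0,0,0,0,0,0,0,0,0,0,0,0,0,0,0,0,0,0,0,0]'

```text
time: 15.4
tool_pos: [0.5589, 0.0964, 0.2724]
tool_rot: [-3.138, 0.005, 0.801]
contact_force: [-5.8, -1.1, 8.1]
opening: 0.0176
grip_force: 15.0
```

```bash
python3 - <<'E'
from h import *
o=observe(); print(o["tool_pos"],o["contact_force"],o["opening"])
def cloud(c):
    vv,uu=np.mgrid[:420,:560]; T=c["world_from_camera"]
    return np.stack([(uu-c["cx"])/c["fx"],-(vv-c["cy"])/c["fy"],-np.ones(uu.shape)],-1)*c["depth"][...,None]@T[:3,:3].T+T[:3,3]
# gold connector tips (module & dock) x in the fixture frame, from side cam start and now
y=np.radians(5.4); ex=np.array([np.cos(y),np.sin(y)])
cs={"side0":dict(np.load("side0.npz")),"side1":dict(np.load("side1.npz")),"now":snap("side")}
for k,c in cs.items():
    im=c["img"].astype(int); m=((im[...,0]-im[...,2]>45)&(im[...,0]>90)).astype(np.uint8); m[:160]=0;m[215:]=0;m[:,:270]=0;m[:,345:]=0
    n,l,st,ce=cv2.connectedComponentsWithStats(m)
    for i in range(1,n):
        if st[i,4]>2:
            p=onz(c,*ce[i],.042); d=p[:2]-[.570,.037]; print(k,st[i].tolist(),"fx",(d@ex).round(4),"fy",(d@[-ex[1],ex[0]]).round(4))
E
```

```text
[0.55894468 0.09637341 0.27243475] [-5.78746683 -1.10282518  8.10930373] 0.017618136895246533
side0 [315, 179, 4, 5, 15] fx 0.1626 fy 0.0246
side0 [307, 183, 3, 2, 5] fx 0.1348 fy 0.0237
side0 [322, 188, 3, 4, 12] fx 0.1623 fy -0.0169
side0 [313, 191, 3, 3, 6] fx 0.134 fy -0.0167
side1 [315, 179, 4, 5, 15] fx 0.1626 fy 0.0246
side1 [307, 182, 3, 3, 6] fx 0.1351 fy 0.0246
side1 [321, 188, 4, 4, 13] fx 0.162 fy -0.0166
side1 [313, 191, 3, 3, 6] fx 0.134 fy -0.0167
now [315, 179, 4, 5, 14] fx 0.1627 fy 0.024
now [310, 182, 3, 3, 6] fx 0.1429 fy 0.0228
now [321, 188, 4, 4, 13] fx 0.162 fy -0.0166
now [316, 190, 3, 3, 8] fx 0.143 fy -0.016
```

Turning 306° moved the module 8.5 mm, as expected. About 15 mm is left. The upward force is 8 N, so I'll raise 1 mm and continue.

arm_command --pt "9.4 0.9 1" --pt "9.4 -0.6 0" --pt "9.1 -2.1 0" --pt "8.8 -3.5 0" --pt "8.1 -4.8 0" --pt "7.2 -6.0 0" --pt "6.2 -7.1 0" --pt "5.1 -7.9 0" --pt "3.7 -8.7 0" --pt "2.3 -9.1 0" --pt "0.9 -9.4 0" --pt "-0.6 -9.4 0" --pt "-2.1 -9.1 0" --pt "-3.5 -8.8 0" --pt "-4.8 -8.1 0" --pt "-6.0 -7.2 0" --pt "-7.1 -6.2 0" --pt "-7.9 -5.1 0" --pt "-8.7 -3.7 0" --pt "-9.1 -2.3 0" --spin '[0,0,0,0,0,0,0,0,0,0,0,0,0,0,0,0,0,0,0,0]'

```text
time: 17.45
tool_pos: [0.5816, -0.0224, 0.2741]
tool_rot: [3.138, -0.004, 0.799]
contact_force: [4.1, 5.4, -1.7]
opening: 0.0175
grip_force: 15.0
```

arm_command --pt "-9.4 -0.6 0" --pt "-9.4 0.8 0" --pt "-9.1 2.1 0" --pt "-8.8 3.5 0" --pt "-8.1 4.8 0" --pt "-7.2 6.0 0" --pt "-6.2 7.1 0" --pt "-5.1 7.9 0" --pt "-3.7 8.7 0" --pt "-2.3 9.1 0" --pt "-0.9 9.4 0" --pt "0.6 9.4 0" --pt "2.1 9.1 0" --pt "3.5 8.8 0" --pt "4.8 8.1 0" --pt "6.0 7.2 0" --pt "7.1 6.2 0" --pt "7.9 5.1 0" --pt "8.7 3.7 0" --pt "9.1 2.3 0" --spin '[0,0,0,0,0,0,0,0,0,0,0,0,0,0,0,0,0,0,0,0]'

```text
time: 19.45
tool_pos: [0.5601, 0.0964, 0.2736]
tool_rot: [-3.141, 0.003, 0.8]
contact_force: [-4.3, -3.9, 0.2]
opening: 0.0178
grip_force: 15.0
```

```bash
cat > nose.py <<'E'
from h import *
o=observe(); print(o["tool_pos"],o["contact_force"],o["torque"],o["opening"])
y=np.radians(5.4); ex=np.array([np.cos(y),np.sin(y)])
c=snap("side")
im=c["img"].astype(int); m=((im[...,0]-im[...,2]>45)&(im[...,0]>90)).astype(np.uint8); m[:160]=0;m[215:]=0;m[:,:270]=0;m[:,345:]=0
n,l,st,ce=cv2.connectedComponentsWithStats(m)
for i in range(1,n):
    if st[i,4]>1:
        p=onz(c,*ce[i],.042); d=p[:2]-[.570,.037]; print(st[i].tolist(),"fx",(d@ex).round(4))
E
python3 nose.py
python3 - <<'E'
import numpy as np
a=np.radians(45.8-666-3*np.arange(0,81)); p=60*np.c_[np.cos(a),np.sin(a)]
print([[float(x),float(y),0] for x,y in np.diff(np.round(p,1),axis=0).round(1)])
E
```

```text
[0.56014582 0.09641476 0.27358744] [-4.3133172  -3.85621292  0.16226054] [-0.89005693  0.65012492  0.03396523] 0.01776021938336351
[313, 179, 6, 5, 24] fx 0.1593
[319, 188, 6, 5, 21] fx 0.1587
[[3.1, 0.5, 0], [3.1, 0.3, 0], [3.2, 0.1, 0], [3.1, 0.0, 0], [3.1, -0.2, 0], [3.2, -0.4, 0], [3.1, -0.5, 0], [3.0, -0.7, 0], [3.0, -0.9, 0], [3.0, -1.0, 0], [2.9, -1.2, 0], [2.9, -1.3, 0], [2.8, -1.4, 0], [2.7, -1.6, 0], [2.6, -1.8, 0], [2.5, -1.8, 0], [2.4, -2.1, 0], [2.3, -2.1, 0], [2.2, -2.2, 0], [2.1, -2.4, 0], [1.9, -2.5, 0], [1.9, -2.5, 0], [1.6, -2.7, 0], [1.6, -2.7, 0], [1.4, -2.8, 0], [1.2, -2.9, 0], [1.1, -3.0, 0], [0.9, -3.0, 0], [0.8, -3.0, 0], [0.6, -3.1, 0], [0.5, -3.1, 0], [0.3, -3.1, 0], [0.1, -3.2, 0], [0.0, -3.1, 0], [-0.2, -3.1, 0], [-0.4, -3.2, 0], [-0.5, -3.1, 0], [-0.7, -3.0, 0], [-0.9, -3.0, 0], [-1.0, -3.0, 0], [-1.2, -2.9, 0], [-1.3, -2.9, 0], [-1.4, -2.8, 0], [-1.6, -2.7, 0], [-1.8, -2.6, 0], [-1.8, -2.5, 0], [-2.1, -2.4, 0], [-2.1, -2.3, 0], [-2.2, -2.2, 0], [-2.4, -2.1, 0], [-2.5, -1.9, 0], [-2.5, -1.9, 0], [-2.7, -1.6, 0], [-2.7, -1.6, 0], [-2.8, -1.4, 0], [-2.9, -1.2, 0], [-3.0, -1.1, 0], [-3.0, -0.9, 0], [-3.0, -0.8, 0], [-3.1, -0.6, 0], [-3.1, -0.5, 0], [-3.1, -0.3, 0], [-3.2, -0.1, 0], [-3.1, 0.0, 0], [-3.1, 0.2, 0], [-3.2, 0.4, 0], [-3.1, 0.5, 0], [-3.0, 0.7, 0], [-3.0, 0.9, 0], [-3.0, 1.0, 0], [-2.9, 1.2, 0], [-2.9, 1.3, 0], [-2.8, 1.4, 0], [-2.7, 1.6, 0], [-2.6, 1.8, 0], [-2.5, 1.8, 0], [-2.4, 2.1, 0], [-2.3, 2.1, 0], [-2.2, 2.2, 0], [-2.1, 2.4, 0]]
```

Turned 666° in all, with the stop due between 700° and 880°. I'll go to 690° with a lighter squeeze, so the grip slips before it forces anything, and look closely.

arm_command --pt "3.1 0.5 0" --pt "3.1 0.3 0" --pt "3.2 0.1 0" --pt "3.1 0.0 0" --pt "3.1 -0.2 0" --pt "3.2 -0.4 0" --pt "3.1 -0.5 0" --pt "3.0 -0.7 0" --spin '[0,0,0,0,0,0,0,0]' --squeeze 9

```text
time: 20.3
tool_pos: [0.5844, 0.0956, 0.2733]
tool_rot: [-3.14, 0.003, 0.8]
contact_force: [-5.5, -1.6, 1.2]
opening: 0.0176
grip_force: 9.0
```

```bash
python3 nose.py; python3 - <<'E'
from h import *
s=dict(np.load("side1.npz")); c=snap("side"); np.savez("side2.npz",**c)
f=lambda c:cv2.resize(c["img"][170:205,290:335],None,fx=8,fy=8,interpolation=cv2.INTER_CUBIC)
cv2.imwrite("pics/cmp.png",np.hstack([f(s),f(c)])[:,:,::-1])
E
```

```text
[0.58443038 0.09560879 0.27329246] [-5.45364175 -1.58695367  1.17577026] [-0.36149784  0.99167205  0.00630843] 0.0176469076355596
[313, 179, 6, 5, 23] fx 0.1597
[319, 188, 6, 5, 22] fx 0.1589
```

View pics/cmp.png

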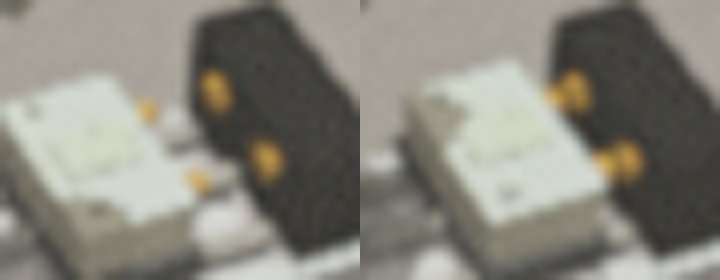

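The module's brass tips (right panel, about (555,97) and (605,163)) have nearly reached the dock's sockets, with a few mm left. From here I creep and feel for the stop.

arm_command --pt "3.0 -0.9 0" --pt "3.0 -1.0 0" --pt "2.9 -1.2 0" --pt "2.9 -1.3 0" --spin '[0,0,0,0]'

```text
time: 20.8
tool_pos: [0.5962, 0.0914, 0.2733]
tool_rot: [-3.139, 0.002, 0.8]
contact_force: [-5.4, -1.2, 0.0]
opening: 0.0178
grip_force: 9.0
```

```bash
python3 - <<'E'
from h import *
y=np.radians(5.4); ex=np.array([np.cos(y),np.sin(y)])
c=snap("side")
for n,P in(("start tips",[(157,110),(207,178)]),):
    for a,b in P:
        p=onz(c,290+a/8-.5,170+b/8-.5,.042); print(n,(p[:2]-[.570,.037])@ex)
# image shift start->now of white module top via phase correlation
s=dict(np.load("side1.npz")); k=dict(np.load("side2.npz"))
o=observe(); print(o["contact_force"],np.degrees(np.arctan2(*(o["tool_pos"][:2]-[.570,.037])[::-1])))
E
```

```text
start tips 0.13753836157896715
start tips 0.1379135270558027
[-5.38857554 -0.71203336  0.91309561] 63.903735215212265
```

arm_command --pt "2.8 -1.4 0" --pt "2.7 -1.6 0" --spin '[0,0]'

```text
time: 21.05
tool_pos: [0.6016, 0.0885, 0.2733]
tool_rot: [-3.139, 0.002, 0.8]
contact_force: [-5.2, -1.2, 1.9]
opening: 0.018
grip_force: 9.0
```

arm_command --pt "2.6 -1.8 0" --pt "2.5 -1.8 0" --spin '[0,0]'

```text
time: 21.25
tool_pos: [0.6068, 0.085, 0.2733]
tool_rot: [-3.139, 0.002, 0.8]
contact_force: [-5.5, 0.2, 0.7]
opening: 0.0177
grip_force: 9.0
```

arm_command --pt "2.4 -2.1 0" --pt "2.3 -2.1 0" --spin '[0,0]'

```text
time: 21.45
tool_pos: [0.6115, 0.081, 0.2733]
tool_rot: [-3.139, 0.002, 0.8]
contact_force: [-5.8, 1.2, 1.1]
opening: 0.0175
grip_force: 9.0
```

arm_command --pt "2.2 -2.2 0" --pt "2.1 -2.4 0" --spin '[0,0]'

```text
time: 21.65
tool_pos: [0.6158, 0.0765, 0.2733]
tool_rot: [-3.139, 0.001, 0.8]
contact_force: [-5.1, 1.4, 1.7]
opening: 0.0175
grip_force: 9.0
```

arm_command --pt "1.9 -2.5 0" --pt "1.9 -2.5 0" --spin '[0,0]'

```text
time: 21.85
tool_pos: [0.6196, 0.0716, 0.2733]
tool_rot: [-3.139, 0.001, 0.8]
contact_force: [-4.9, 1.9, 0.9]
opening: 0.0175
grip_force: 9.0
```

arm_command --pt "1.6 -2.7 0" --pt "1.6 -2.7 0" --spin '[0,0]'

```text
time: 22.05
tool_pos: [0.6229, 0.0663, 0.2734]
tool_rot: [-3.139, 0.001, 0.8]
contact_force: [-5.3, 2.1, 1.0]
opening: 0.0177
grip_force: 9.0
```

arm_command --pt "1.4 -2.8 0" --pt "1.2 -2.9 0" --spin '[0,0]'

```text
time: 22.25
tool_pos: [0.6256, 0.0607, 0.2734]
tool_rot: [-3.139, 0.0, 0.8]
contact_force: [-5.0, 3.1, 1.8]
opening: 0.0178
grip_force: 9.0
```

arm_command --pt "1.1 -3.0 0" --pt "0.9 -3.0 0" --spin '[0,0]'

```text
time: 22.45
tool_pos: [0.6277, 0.0548, 0.2735]
tool_rot: [-3.139, -0.0, 0.8]
contact_force: [-2.9, 3.9, 1.1]
opening: 0.0177
grip_force: 9.0
```

arm_command --pt "0.8 -3.0 0" --pt "0.6 -3.1 0" --spin '[0,0]'

```text
time: 22.65
tool_pos: [0.6292, 0.0488, 0.2736]
tool_rot: [-3.139, -0.001, 0.8]
contact_force: [-2.9, 4.7, 0.5]
opening: 0.0176
grip_force: 9.0
```

arm_command --pt "0.5 -3.1 0" --pt "0.3 -3.1 0" --spin '[0,0]'

```text
time: 22.85
tool_pos: [0.63, 0.0427, 0.2736]
tool_rot: [-3.139, -0.001, 0.8]
contact_force: [-2.9, 4.4, -0.4]
opening: 0.0178
grip_force: 9.0
```

arm_command --pt "0.1 -3.2 0" --pt "0.0 -3.1 0" --spin '[0,0]'

```text
time: 23.05
tool_pos: [0.6302, 0.0364, 0.2737]
tool_rot: [-3.14, -0.001, 0.8]
contact_force: [-1.8, 4.6, 0.7]
opening: 0.0177
grip_force: 9.0
```

arm_command --pt "-0.2 -3.1 0" --pt "-0.4 -3.2 0" --spin '[0,0]'

```text
time: 23.25
tool_pos: [0.6298, 0.0302, 0.2737]
tool_rot: [-3.14, -0.002, 0.8]
contact_force: [-0.8, 4.6, 1.1]
opening: 0.0178
grip_force: 9.0
```

arm_command --pt "-0.5 -3.1 0" --pt "-0.7 -3.0 0" --spin '[0,0]'

```text
time: 23.45
tool_pos: [0.6287, 0.024, 0.2738]
tool_rot: [-3.141, -0.002, 0.8]
contact_force: [0.1, 4.8, 0.0]
opening: 0.0178
grip_force: 9.0
```

arm_command --pt "-0.9 -3.0 0" --pt "-1.0 -3.0 0" --spin '[0,0]'

```text
time: 23.65
tool_pos: [0.627, 0.0181, 0.2739]
tool_rot: [-3.141, -0.003, 0.8]
contact_force: [0.7, 4.8, -0.5]
opening: 0.0179
grip_force: 9.0
```

arm_command --pt "-1.2 -2.9 0" --pt "-1.3 -2.9 0" --spin '[0,0]'

```text
time: 23.85
tool_pos: [0.6246, 0.0122, 0.274]
tool_rot: [3.141, -0.003, 0.8]
contact_force: [0.4, 5.6, -0.3]
opening: 0.0174
grip_force: 9.0
```

arm_command --pt "-1.4 -2.8 0" --pt "-1.6 -2.7 0" --spin '[0,0]'

```text
time: 24.05
tool_pos: [0.6217, 0.0066, 0.274]
tool_rot: [3.141, -0.004, 0.8]
contact_force: [1.0, 5.4, -0.7]
opening: 0.0178
grip_force: 9.0
```

arm_command --pt "-1.8 -2.6 0" --pt "-1.8 -2.5 0" --spin '[0,0]'

```text
time: 24.25
tool_pos: [0.6183, 0.0014, 0.2741]
tool_rot: [3.14, -0.004, 0.8]
contact_force: [1.9, 4.4, -0.2]
opening: 0.0176
grip_force: 9.0
```

```bash
python3 - <<'E'
from h import *
k=dict(np.load("side2.npz")); c=snap("side"); np.savez("side3.npz",**c)
f=lambda c:cv2.resize(c["img"][170:205,290:335],None,fx=8,fy=8,interpolation=cv2.INTER_CUBIC)
cv2.imwrite("pics/cmp2.png",np.hstack([f(k),f(c)])[:,:,::-1])
E
```

```text
(no output)
```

View pics/cmp2.png

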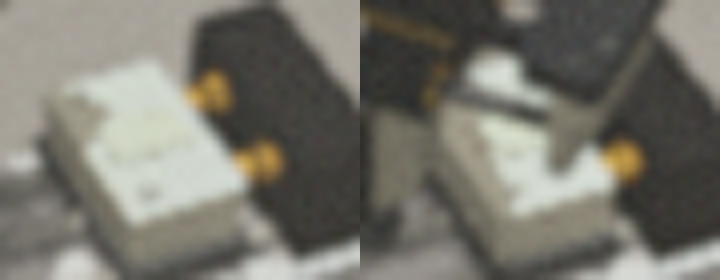

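The module has moved on (brass at about (610,162) nearly closed up) and the force is still plain drag. Continuing.

arm_command --pt "-2.1 -2.4 0" --pt "-2.1 -2.3 0" --spin '[0,0]'

```text
time: 24.5
tool_pos: [0.6142, -0.0035, 0.2741]
tool_rot: [3.14, -0.003, 0.8]
contact_force: [3.9, 3.9, -1.2]
opening: 0.0176
grip_force: 9.0
```

arm_command --pt "-2.2 -2.2 0" --pt "-2.4 -2.1 0" --spin '[0,0]'

```text
time: 24.7
tool_pos: [0.6097, -0.0079, 0.2742]
tool_rot: [3.139, -0.003, 0.8]
contact_force: [4.6, 3.1, -0.9]
opening: 0.0173
grip_force: 9.0
```

arm_command --pt "-2.5 -1.9 0" --pt "-2.5 -1.9 0" --spin '[0,0]'

```text
time: 24.9
tool_pos: [0.6048, -0.0119, 0.2742]
tool_rot: [3.139, -0.004, 0.8]
contact_force: [5.1, 3.4, -1.8]
opening: 0.0176
grip_force: 9.0
```

arm_command --pt "-2.7 -1.6 0" --pt "-2.7 -1.6 0" --spin '[0,0]'

```text
time: 25.1
tool_pos: [0.5998, -0.015, 0.2745]
tool_rot: [3.137, -0.005, 0.8]
contact_force: [9.6, 5.0, -2.9]
opening: 0.0177
grip_force: 9.0
```

arm_command --pt "-0.7 -0.4 0" --spin '[0]'

```text
time: 25.2
tool_pos: [0.5994, -0.0152, 0.2746]
tool_rot: [3.137, -0.006, 0.799]
contact_force: [9.2, 6.7, -3.7]
opening: 0.0176
grip_force: 9.0
```

arm_command --pt "-0.5 -0.25 0" --pt "0 0 0" --spin '[0,0]'

```text
time: 25.4
tool_pos: [0.5991, -0.0153, 0.2747]
tool_rot: [3.136, -0.007, 0.8]
contact_force: [9.5, 5.5, -1.7]
opening: 0.0178
grip_force: 9.0
```

Stop felt: the force doubled and the tool no longer advances. I'll ease back, open slightly because the hub is close to the inner finger, and lift straight up.

arm_command --pt "0.9 0.5 0" --pt "0 0 0" --spin '[0,0]'

```text
time: 25.6
tool_pos: [0.5998, -0.015, 0.2745]
tool_rot: [3.137, -0.005, 0.8]
contact_force: [7.2, 4.2, -1.2]
opening: 0.0178
grip_force: 9.0
```

arm_command --pt "0 0 0" --pt "0 0 0" --pt "0 0 0" --pt "0 0 0" --pt "0 0 5" --pt "0 0 10" --pt "0 0 20" --pt "0 0 25" --pt "0 0 30" --pt "-20 0 30" --pt "-40 0 30" --pt "-40 0 0" --pt "-40 0 0" --pt "-40 0 0" --pt "0 0 0" --pt "0 0 0" --spin '[0,0,0,0,0,0,0,0,0,0,0,0,0,0,0,0]' --jaw -0.35

```text
time: 27.2
tool_pos: [0.4179, -0.0155, 0.4251]
tool_rot: [3.139, -0.002, 0.8]
contact_force: [-0.2, 0.1, 0.9]
opening: 0.0302
grip_force: 0.0
```

```bash
python3 - <<'E'
from h import *
for n in("side","top"):
    c=snap(n); np.savez(n+"4.npz",**c)
    vv,uu=np.mgrid[:420,:560]; T=c["world_from_camera"]
    P=np.stack([(uu-c["cx"])/c["fx"],-(vv-c["cy"])/c["fy"],-np.ones(uu.shape)],-1)*c["depth"][...,None]@T[:3,:3].T+T[:3,3]
    z=P[...,2]
    h=(np.hypot(P[...,0]-.570,P[...,1]-.037)<.022)&(z>.095)&(z<.14); print(n,"hub",h.sum(),np.median(P[h],0) if h.any() else 0)
c=dict(np.load("side4.npz"))
f=lambda c:cv2.resize(c["img"][155:215,265:340],None,fx=8,fy=8,interpolation=cv2.INTER_CUBIC)
cv2.imwrite("pics/end.png",f(c)[:,:,::-1])
E
python3 nose.py
```

```text
side hub 161 [0.56788638 0.03214282 0.10908672]
top hub 150 [0.56984675 0.03664719 0.11124852]
[ 0.41907681 -0.01564106  0.42451493] [-0.19355828 -0.63177264 -0.40632924] [-0.02866312 -0.07870011  0.04259186] 0.02994819971290022
[314, 179, 5, 5, 17] fx 0.1611
[321, 188, 4, 5, 17] fx 0.1608
```

View pics/end.png

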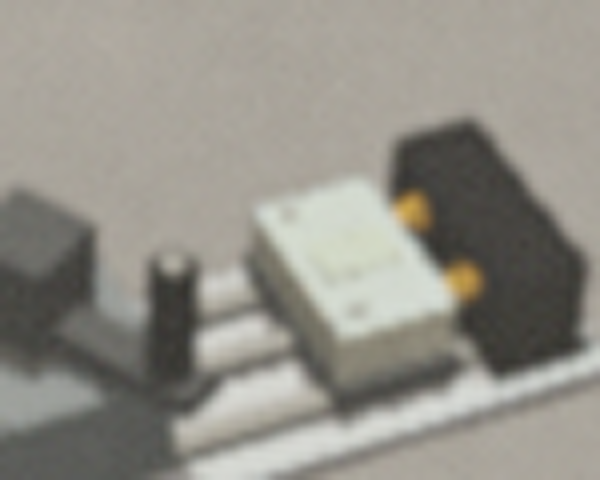

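The crank is seated on the shaft (hub top at 110 mm), the gripper is clear, and the module is right up at the dock. One numeric check of the crank angle and carriage travel before handing in.

```bash
python3 - <<'E'
from h import *
def cl(c):
    vv,uu=np.mgrid[:420,:560]; T=c["world_from_camera"]
    return np.stack([(uu-c["cx"])/c["fx"],-(vv-c["cy"])/c["fy"],-np.ones(uu.shape)],-1)*c["depth"][...,None]@T[:3,:3].T+T[:3,3]
y=np.radians(5.4); ex=np.array([np.cos(y),np.sin(y)]); ey=np.array([-ex[1],ex[0]])
for n in("side0","side4","top0","top4"):
    c=dict(np.load(n+".npz")); P=cl(c); d=P[...,:2]-[.570,.037]; a=d@ex; b=d@ey; z=P[...,2]
    m=(z>.047)&(z<.063)&(abs(b)<.036)&(a>.07)&(a<.17)&(c["img"].min(2)>110)
    print(n,"module fx centre/range",a[m].mean().round(4),np.percentile(a[m],[3,97]).round(4),m.sum())
    g=(z>.115)&(z<.135)&(np.hypot(*(d.transpose(2,0,1)))<.075)&(np.hypot(*(d.transpose(2,0,1)))>.045)
    if g.any(): q=d[g].mean(0); print("  grip",np.degrees(np.arctan2(q[1],q[0])).round(1),g.sum())
E
```

```text
side0 module fx centre/range 0.0998 [0.0785 0.1222] 294
side4 module fx centre/range 0.1224 [0.101  0.1449] 294
  grip -57.7 44
top0 module fx centre/range 0.1033 [0.0821 0.125 ] 369
top4 module fx centre/range 0.1257 [0.1048 0.1467] 365
  grip -54.5 37
```

```bash
python3 -c "
from cell import *
print(hand_in())"
```

```text
the job is handed in; nothing more can be done
None
```

The crank is fitted fully down on the shaft and wound clockwise about 2.3 turns until I felt the stop at about 11 N on the grip. It was then released and left on the shaft, nothing else on the bench was moved, and the job is handed in (27 s on the robot clock); the hand-in gave no verdict.

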